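# Close the recording chamber with its tongued cover

### The job

Put the dark cover on the open measuring chamber: pick it up by its orange handle, hold it tilted and push its yellow tongue under the yellow lip of the chamber's groove, then lower the other end gently (do not let it drop) until the cover lies flat inside the rims, fully home with the tongue still under the lip. Let go of it, and do not disturb the other things on the bench.

Things in the scene. Friction and masses are not known exactly. Their poses are not given: they have to be found in the camera images.
- cover_grip (a point): Centre of the orange handle on the loose cover, a dark plate lying handle up on the bench, about 0.22 kg. Handle 20 (x) x 50 (y) x 48 mm tall, standing on the plate; this point is 34 mm above the plate's underside, 90 mm from the tongue's tip, 80 mm from the other end. Axes: x along the cover away from the tongue, y across, z up out of the plate.
- cover_tongue (a point): Middle of the tip edge of the cover's yellow tongue, half-way through its 5 mm thickness. Axes as cover_grip, which lies x +90, z +31.5 mm from here. Cover 170 (x, tongue included) x 90 mm: a 150 mm long plate 10 mm thick, then the 20 mm long tongue, full width, underside flush with the plate's.
- chamber_seat (a point): Centre of the fixed chamber's seat, level with the ledge that carries the cover's underside, 50 mm above the bench. Grey trough 190 x 112 mm, blue rims, steel rods across. Axes: x from groove to far end, y across, z up. Groove's back wall at x -87 mm. Cover home: tongue's tip at x -87 to -83, handle's centre 34 mm up; 4 mm play along, 3 mm each side.
- chamber_groove (a point): Middle of the mouth of the groove, under the lip's free edge: x -73, z +5.5 mm from chamber_seat, same axes. Mouth opens to +x, 11 mm high, 96 mm wide, 14 mm deep; the yellow lip is 6 mm thick. The lip covers 10 to 14 mm of the tongue, so the cover cannot go in flat; a tilt of 0.1 to 0.3 rad, free end up, lets the tongue in.
- chamber_rim (a point): Middle of the inner top edge of the blue rim at the chamber's far end: x +87, z +8 mm from chamber_seat, same axes. This rim and those along both sides (inner faces at y +-48 mm from the seat's centre) stand 8 mm above the ledge and are 8 mm thick; the cover lies down inside them.
- tweezers_c (a point): Bystander: middle of green plastic tweezers lying flat, 130 x 30 x 8 mm.
- jar_c (a point): Bystander: centre of a clear jar with a black lid, 54 mm diameter, 75 mm tall.
- dish_c (a point): Bystander: centre of a clear round dish, 90 mm diameter, 14 mm tall.
- calculator_c (a point): Bystander: middle of a black calculator, 145 x 75 x 14 mm.
- phone_c (a point): Bystander: middle of a black phone lying flat, 150 x 74 x 9 mm.
- mouse_c (a point): Bystander: middle of a computer mouse, 105 x 60 x 30 mm.
Mind the look-alikes: they are no part of the job. What is shaped like the part that bears cover_grip but purple or white is not meant.

How it is judged:
By the outcome, as a careful person would: the job done as asked, in the order asked, and still so for the second after the job is handed in, with the robot touching nothing.
It also fails if it takes over 43 s, if anything falls off the work surface, if the arm or the gripper's body presses on something with over 40 N, if the wrist force passes 120 N, or if a joint passes its speed limit or range.

### The arm

A 6-joint arm with a two-finger parallel gripper is mounted at the origin on the work surface. World frame = base frame: x ahead of the robot, y to its left, z up, the work surface at z = 0. Lengths are in m, angles in degrees, forces in N, time in s.
With the tool pointing down it reaches from about 0.4 to 0.825 m from the base axis. Payload 7 kg.
Tool frame: the origin (TCP) lies midway between the tips of the shut fingers; the grasp point (between the pads) lies 19 mm behind it; z points along the fingers, y is the line along which they close (so a half turn about z gives the same grasp; the last joint's range is limited). The gripper opens to 88 mm and grips with 3 to 60 N. Pads are 19 mm wide; open, the fingers measure 130 mm over their backs; the gripper's body (78 mm by 193 mm) begins 47 mm behind the grasp point.
Start: joints at [-48.123, 20.546, 0.682, 0, -70.136, -16.507], TCP at [0.289, -0.61, 0.227] pointing down, gripper open.
Joint ranges: [-176.03, 176.03], [-82.01, 121.73], [-58.28, 71.71], [-173.87, 95.51], [-174.79, -0.11], [-173.66, 173.66]. Speed limits (degrees/s): [136.94, 136.94, 172.46, 180, 180, 180].

### API

Orientations are given as [roll, pitch, yaw] about the fixed x, y, z axes, in that order (R = Rz(yaw) Ry(pitch) Rx(roll)).
In Python, from plant import r gives the robot as it stands. The module is installed in compiled form; this text tells all that it offers.
- The arm moves only by the tool play_rows, never from a script. Its argument "rows" is a list of rows, each an object with "slide": the shift along the tool's x, y, z as a fraction of full scale, a list of three; "delta_rot": the turn, a rotation vector about the tool's x, y, z as a fraction of full scale, a list of three; "fingers": the opening, from -1 (shut) to 1 (fully open). In form: [{"slide": [x, y, z], "delta_rot": [rx, ry, rz], "fingers": fingers}, ...]. A call has 1 to 8 rows; each row shifts and turns the commanded pose from where the row before left it, along the tool's axes as they then stand; what a row does not reach is not made up. Full scale, the value 1, is 0.15 m for a shift and 0.08 rad for a turn. A row lasts 1/8 s, in which the tool goes at most 62.5 mm and 10.7 degrees, less where a joint would pass 70% of its speed; a pose out of reach is approached as far as the arm can. A call with a number of a shift or a turn outside -1 to 1 is refused whole. A call with a gripper value outside its range is refused whole. The fingers move at their own pace and stop on an object; "squeeze" is the grip in N (left out, the last holds). Time passes only in rows, so rows that do not move let the fingers close. It gives the time, the measured TCP pose, the force, the opening and the grip force at its end, in the units of the state.
- r.get_state(): the state, without advancing time (a new reading comes with each control period).
- r.capture(name): name is "scene" or "side" or "wrist"; returns a dict with "image" (400x640x3 uint8, blue, green, red), "fx", "fy", "cx", "cy" (pixels), "distortion" ([k1, k2, p1, p2, k3] as OpenCV has them; the pictures are not rectified), "R" (3x3) and "t" (3): a world point X has camera coordinates R X + t; the wrist camera has in their place "T_tool_cam" (4x4, takes a point from camera to tool coordinates, whose origin is the TCP and whose axes are the flange's). Camera axes: x right, y down, z forward; pixel columns grow to the right and rows downward; lengths in m; the calibration is good to about 2 mm. A picture is of the moment at which its call begins: read the wrist's pose just before it. There is no depth.
- r.close_job(): hands the job in; it is judged then, once.
The state is a dict: "time_s": time; "joints": joint angles; "qd": joint speeds; "joint_torque": joint torques, N m; "tcp_pos": TCP position; "eef_rot": TCP orientation; "contact_force": force on the tool from outside, world axes, zero at the start; "moment": the same for the moment, N m; "gripper_width": finger opening in m; "gripper_force": force on a finger pad.
Only numpy, scipy, OpenCV 4.12 (cv2) and the standard library are available. Lean on these libraries where they do the work, as an engineer would, in place of code of your own. Each camera call takes 0.05 s, during which the arm holds its last target. There are 200 camera calls.

## Working session

There is one attempt and no reset: what is moved stays moved. The work goes in short steps, Python scripts to look and compute and a tool call to move; the robot and the scene stay as the last step left them, time stands still between calls to the robot, and variables do not carry over. Pictures are saved under pics/ and viewed, at most 10 in all, crops included, and the job is handed in when it is done.

Besides the shell and the picture viewer there is one more tool, called after "Request:" as name(argument=value, ...) on one line, values as JSON. play_rows: Moves the arm, as the interface text tells. Shift numbers are shares of 0.15 m and turn numbers shares of 0.08 rad, none past 1 either way. Its arguments: {"type":"object","properties":{"rows":{"type":"array"},"squeeze":{"type":"number"}},"required":["rows"]}

```bash
mkdir -p pics; cat > h.py <<'E'
import numpy as np, cv2, pickle
from scipy.spatial.transform import Rotation as Ro
from plant import r
def cap(n):
    s=r.get_state(); c=r.capture(n); 
    if n=='wrist':
        T=np.eye(4); T[:3,:3]=Ro.from_euler('xyz',s['eef_rot'],degrees=True).as_matrix(); T[:3,3]=s['tcp_pos']
        W=np.linalg.inv(T@np.array(c['T_tool_cam'])); c['R']=W[:3,:3]; c['t']=W[:3,3]
    c['R']=np.array(c['R']);c['t']=np.array(c['t']).ravel()
    c['K']=np.array([[c['fx'],0,c['cx']],[0,c['fy'],c['cy']],[0,0,1.]]);c['d']=np.array(c['distortion'],float)
    return c
def save(k,c): pickle.dump(c,open(k+'.pkl','wb'))
def load(k): return pickle.load(open(k+'.pkl','rb'))
def ray(c,px):
    u=cv2.undistortPoints(np.array([[px]],float),c['K'],c['d']).ravel()
    return -c['R'].T@c['t'], c['R'].T@np.array([u[0],u[1],1])
def onz(c,px,z):
    o,d=ray(c,px); return o+d*(z-o[2])/d[2]
def proj(c,X):
    return cv2.projectPoints(np.atleast_2d(np.array(X,float)),cv2.Rodrigues(c['R'])[0],c['t'],c['K'],c['d'])[0].reshape(-1,2)
E
python3 - <<'E'
from h import *
ims=[]
for n in ['scene','side','wrist']:
    c=cap(n); save(n+'0',c); ims.append(c['image']); print(n,-c['R'].T@c['t'],c['fx'])
cv2.imwrite('pics/a.png',ims[0]);cv2.imwrite('pics/b.png',ims[1]);cv2.imwrite('pics/w0.png',ims[2])
print(r.get_state())
E
```

```text
scene [ 1.62230462 -0.27591362  0.88592112] 469.59600231441016
side [0.02955488 0.77632337 0.89380261] 504.204765054711
wrist [ 0.22008335 -0.64297581  0.38305947] 330.4526439349707
{'time_s': 0.15, 'joints': array([-4.81240546e+01,  2.05827085e+01,  6.45937219e-01, -1.48339519e-02,
       -7.01346010e+01, -1.65058203e+01]), 'qd': array([ 0.06049708, -0.02746984,  0.15659169, -0.00149013, -0.00994413,
        0.01190879]), 'joint_torque': array([-2.66001618e-03, -5.83276391e+01,  2.93289614e+01,  7.00129598e+00,
        8.74829886e-03, -1.37581656e-04]), 'tcp_pos': array([ 0.28902535, -0.60959052,  0.2258302 ]), 'eef_rot': array([ 1.79927606e+02, -6.90765591e-03, -1.54634920e+02]), 'contact_force': array([-0.0374293 , -0.13683829,  0.08217118]), 'moment': array([-0.02513107,  0.02545193,  0.0126546 ]), 'gripper_force': 0.0, 'gripper_width': 0.0879318956725935}
```

View pics/a.png

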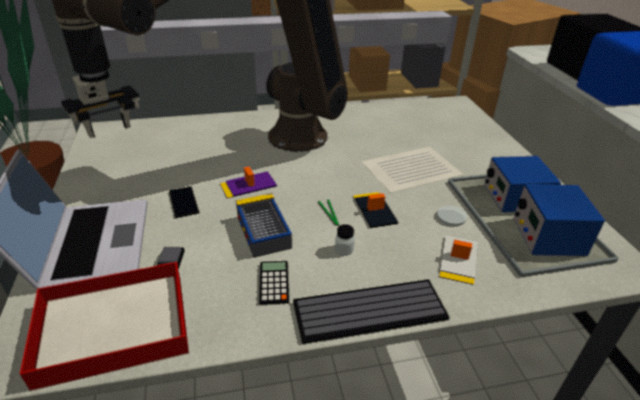

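View pics/b.png

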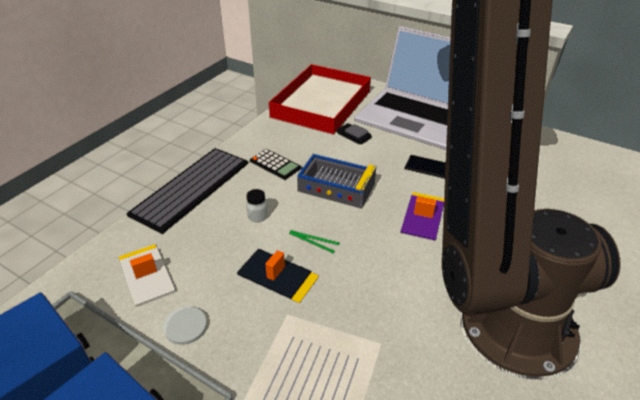

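Three look-alike covers appear, at these scene/side pixels: purple (250,183)/(423,215), white (460,255)/(147,270) and dark (375,208)/(278,272). The dark plate with orange handle and yellow tongue fits the description. The chamber is at (263,222)/(337,180). I'll confirm with an enlarged crop.

```bash
python3 - <<'E'
from h import *
a=load('scene0')['image'];b=load('side0')['image']
A=cv2.resize(a[180:270,220:420],(800,360),interpolation=cv2.INTER_CUBIC)[:,:]
f=lambda im,x,y,w,h:cv2.resize(im[y:y+h,x:x+w],(400,300),interpolation=cv2.INTER_CUBIC)
# tiles: scene cover(5x), scene chamber(5x), side cover(4x), side chamber(4x)
o=np.vstack([np.hstack([f(a,335,180,80,60),f(a,225,185,80,60)]),np.hstack([f(b,230,235,100,75),f(b,287,140,100,75)])])
cv2.imwrite('pics/c.png',o)
E
```

```text
(no output)
```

View pics/c.png

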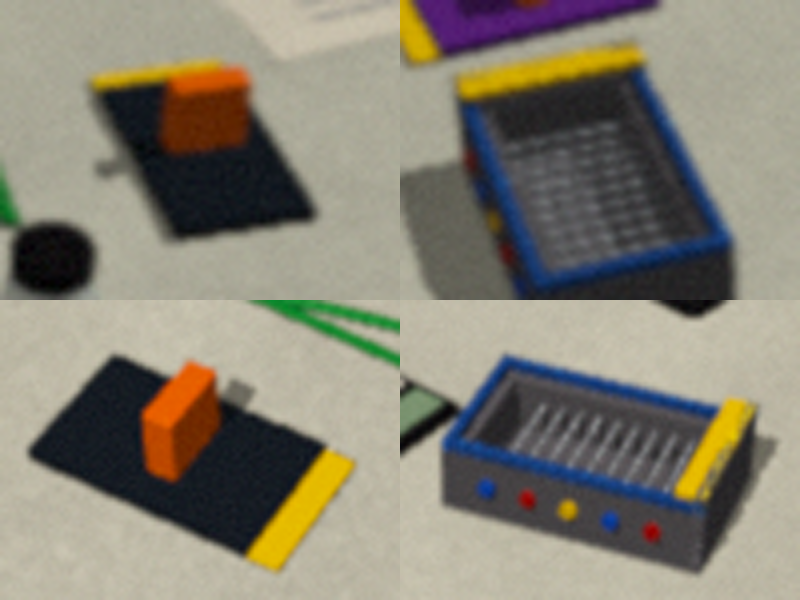

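The crops confirm the dark cover: its tongue points toward the robot, and the chamber's yellow lip is on the robot side too. Next I'll fit both poses using both views.

```bash
python3 - <<'E'
from h import *
from scipy.optimize import least_squares
cs={'a':load('scene0'),'b':load('side0')}
def fit(obs,x0,z0):
    def P(p,l):
        c,s=np.cos(p[2]),np.sin(p[2]); l=np.array(l)/1000
        return [p[0]+c*l[0]-s*l[1],p[1]+s*l[0]+c*l[1],l[2]+z0]
    f=lambda p:np.concatenate([proj(cs[k],P(p,l))[0]-px for k,px,l in obs])
    q=least_squares(f,x0,loss='soft_l1'); print(q.x[:2],np.degrees(q.x[2]));print(f(q.x).reshape(-1,2).round(1).tolist()); return q.x
cov=[('b',(318.75,275.5),(-90,-45,5)),('b',(299.5,302.75),(-90,45,5)),('b',(258.75,248.75),(80,-45,10)),('b',(237.5,273.),(80,45,10)),
('a',(353.4,196.4),(-90,-45,5)),('a',(379,193),(-90,45,5)),('a',(369.4,227.6),(80,-45,5)),('a',(398,223),(80,45,5))]
cha=[('b',(313.25,154.25),(95,-56,8)),('b',(298.25,175),(95,56,8)),('a',(254,242.6),(95,-56,8)),('a',(291.6,232.6),(95,56,8)),
('a',(236.4,201),(-95,-56,17)),('a',(272.6,194),(-95,56,17)),('b',(375.75,166.25),(-95,-56,17)),('b',(363.75,187),(-95,56,17))]
for o,k,z in((cov,'a',0),(cha,'b',.05)):
    m=np.mean([onz(cs['b'],px,z)for c,px,l in o if c=='b'],0)
    fit(o,[m[0],m[1],0],z)
for n,a,b,z in(('jar',(345,232),(256,196),.075),('tweez',(328,212),(314,241),.004),('calc',(273,282),(275,163),.014)):
    print(n,onz(cs['a'],a,z),onz(cs['b'],b,z))
E
```

```text
[0.51601062 0.15778156] 2.1087591172835376
[[0.4, 0.1], [-0.4, -0.1], [-0.4, -1.0], [-1.2, -1.1], [-0.6, -2.4], [-0.2, -2.5], [0.5, -1.4], [0.1, -1.0]]
[ 0.55963463 -0.19564012] 9.404807953942509
[[-1.1, -1.2], [-2.0, -0.0], [-1.4, -1.3], [0.8, -0.6], [-0.8, -1.8], [-0.6, -2.1], [0.1, -0.6], [-0.7, 2.3]]
jar [0.69040493 0.01117858 0.075     ] [0.67022958 0.02062258 0.075     ]
tweez [0.50578742 0.00885517 0.004     ] [0.49803339 0.01882949 0.004     ]
calc [ 0.77833737 -0.19770818  0.014     ] [ 0.76184962 -0.18746831  0.014     ]
```

```bash
cat >> h.py <<'E'
def plan(target,rpy,n,start=None,dec=2):
    """equal rows along line/geodesic, rounded, prints [slide]/[turn] and where it ends"""
    s=r.get_state()
    p=np.array(s['tcp_pos']) if start is None else np.array(start[0]); R=Ro.from_euler('xyz',s['eef_rot'] if start is None else start[1],degrees=True)
    Rt=Ro.from_euler('xyz',rpy,degrees=True); t=np.array(target)
    for i in range(n):
        k=n-i
        sl=(R.inv().apply((t-p)/k)/.15).round(dec); tu=((R.inv()*Rt).as_rotvec()/k/.08).round(dec)
        print(sl.tolist(),tu.tolist()); p=p+R.apply(sl*.15); R=R*Ro.from_rotvec(tu*.08)
    print('end',p.round(4),R.as_euler('xyz',degrees=True).round(2))
E
python3 -c "
from h import *
plan([.50,.158,.21],[180,0,-88],16)"
```

```text
[-0.22, 0.25, 0.01] [0.0, 0.0, -0.91]
[-0.23, 0.24, 0.01] [0.0, 0.0, -0.91]
[-0.25, 0.22, 0.01] [0.0, 0.0, -0.91]
[-0.27, 0.2, 0.01] [0.0, 0.0, -0.91]
[-0.28, 0.18, 0.01] [0.0, 0.0, -0.91]
[-0.29, 0.16, 0.01] [0.0, 0.0, -0.91]
[-0.3, 0.14, 0.01] [0.0, 0.0, -0.91]
[-0.31, 0.11, 0.0] [0.0, 0.0, -0.91]
[-0.32, 0.09, 0.01] [0.0, 0.0, -0.91]
[-0.32, 0.07, 0.0] [0.0, 0.0, -0.91]
[-0.33, 0.04, 0.01] [0.0, 0.0, -0.91]
[-0.33, 0.02, 0.0] [0.0, 0.0, -0.91]
[-0.33, -0.01, 0.01] [0.0, 0.0, -0.9]
[-0.33, -0.03, 0.0] [0.0, 0.0, -0.91]
[-0.33, -0.05, 0.01] [0.0, 0.01, -0.9]
[-0.32, -0.08, -0.0] [0.01, 0.0, -0.91]
end [0.5001 0.1579 0.21  ] [-1.7999e+02  2.0000e-02 -8.7990e+01]
```

Request:
play_rows(rows=[{"slide":[-0.22,0.25,0.01],"delta_rot":[0,0,-0.91],"fingers":1},{"slide":[-0.23,0.24,0.01],"delta_rot":[0,0,-0.91],"fingers":1},{"slide":[-0.25,0.22,0.01],"delta_rot":[0,0,-0.91],"fingers":1},{"slide":[-0.27,0.2,0.01],"delta_rot":[0,0,-0.91],"fingers":1},{"slide":[-0.28,0.18,0.01],"delta_rot":[0,0,-0.91],"fingers":1},{"slide":[-0.29,0.16,0.01],"delta_rot":[0,0,-0.91],"fingers":1},{"slide":[-0.3,0.14,0.01],"delta_rot":[0,0,-0.91],"fingers":1},{"slide":[-0.31,0.11,0],"delta_rot":[0,0,-0.91],"fingers":1}])

```text
time_s: 1.15
tcp_pos: [0.3935, -0.2234, 0.216]
eef_rot: [-180.0, 0.0, -121.1]
contact_force: [0.4, -0.4, -0.4]
gripper_width: 0.0876
gripper_force: 0.0
```

Request:
play_rows(rows=[{"slide":[-0.32,0.09,0.01],"delta_rot":[0,0,-0.91],"fingers":1},{"slide":[-0.32,0.07,0],"delta_rot":[0,0,-0.91],"fingers":1},{"slide":[-0.33,0.04,0.01],"delta_rot":[0,0,-0.91],"fingers":1},{"slide":[-0.33,0.02,0],"delta_rot":[0,0,-0.91],"fingers":1},{"slide":[-0.33,-0.01,0.01],"delta_rot":[0,0,-0.9],"fingers":1},{"slide":[-0.33,-0.03,0],"delta_rot":[0,0,-0.91],"fingers":1},{"slide":[-0.33,-0.05,0.01],"delta_rot":[0,0,-0.9],"fingers":1},{"slide":[-0.32,-0.08,0],"delta_rot":[0,0,-0.91],"fingers":1}])

```text
time_s: 2.15
tcp_pos: [0.5002, 0.1592, 0.2099]
eef_rot: [180.0, -0.0, -87.8]
contact_force: [1.3, -0.9, 0.7]
gripper_width: 0.0876
gripper_force: 0.0
```

Request:
play_rows(rows=[{"slide":[0,0,0],"delta_rot":[0,0,0],"fingers":1},{"slide":[0,0,0],"delta_rot":[0,0,0],"fingers":1}])

```text
time_s: 2.4
tcp_pos: [0.4997, 0.1575, 0.2096]
eef_rot: [179.9, -0.0, -88.0]
contact_force: [-1.3, -0.7, -0.7]
gripper_width: 0.0874
gripper_force: 0.0
```

```bash
python3 - <<'E'
from h import *
c=cap('wrist');save('w1',c);cv2.imwrite('pics/w1.png',c['image']);s=r.get_state();print(s['time_s'],s['tcp_pos'],s['eef_rot'],s['joints'])
print(-c['R'].T@c['t'],c['R'][2])
E
```

```text
2.45 [0.49974881 0.15706421 0.20983014] [ 1.79962538e+02 -1.81121990e-02 -8.80118962e+01] [ 3.89184943e+01  7.01356674e+00 -1.96444110e+01 -8.98249607e-03
 -6.33828510e+01 -3.69263691e+01]
[0.50285782 0.08053899 0.3670069 ] [-0.01091164  0.28294833 -0.95907308]
```

View pics/w1.png

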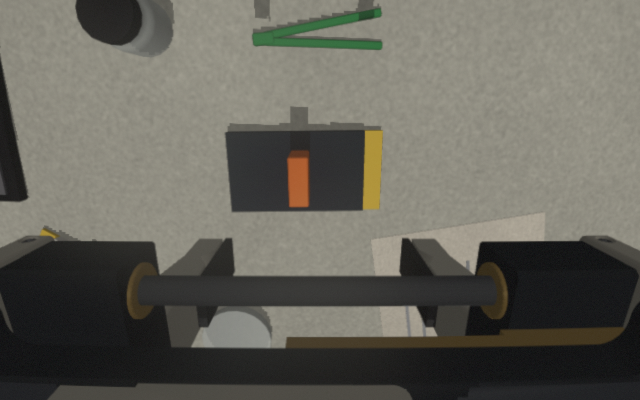

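```bash
python3 - <<'E'
from h import *
c=load('w1')
im=c['image'].astype(int);b,g,rr=im[...,0],im[...,1],im[...,2]
def box(m,n):
    m=m.astype(np.uint8);k,l,st,_=cv2.connectedComponentsWithStats(m)
    i=1+np.argmax(st[1:,4]);pts=np.argwhere(l==i)[:,::-1].astype(np.float32)
    q=cv2.boxPoints(cv2.minAreaRect(pts));print(n,q.round(1).tolist(),st[i,4]);return q
roi=np.zeros(b.shape,bool);roi[100:225,200:400]=1
yl=box(roi&(rr>120)&(b<90)&(g>100),'y');og=box(roi&(rr>120)&(g<110)&(b<80),'o')
for n,q,z in(('tongue',yl,.005),('handle',og,.058)):
    w=np.array([onz(c,p,z) for p in q]);print(n,w.round(4).tolist(),w.mean(0).round(4))
for px,z in(((381,129),.005),((381,210),.005),((228,131),.01),((232,211),.01)):print(onz(c,px,z).round(4))
E
```

```text
y [[361.79998779296875, 207.89999389648438], [365.1000061035156, 129.3000030517578], [382.5, 130.0], [379.20001220703125, 208.6999969482422]] 1362
o [[287.20001220703125, 157.39999389648438], [307.0, 156.89999389648438], [308.20001220703125, 206.0], [288.5, 206.5]] 971
tongue [[0.4465, 0.1948, 0.005], [0.4495, 0.106, 0.005], [0.4306, 0.106, 0.005], [0.4263, 0.195, 0.005]] [0.4382 0.1504 0.005 ]
handle [[0.5285, 0.1308, 0.058], [0.51, 0.1297, 0.058], [0.5074, 0.1779, 0.058], [0.5267, 0.1791, 0.058]] [0.5181 0.1544 0.058 ]
[0.4323 0.105  0.005 ]
[0.4241 0.1965 0.005 ]
[0.5959 0.1125 0.01  ]
[0.5948 0.2021 0.01  ]
```

```bash
python3 -c "
from h import *
plan([.518,.1545,.17],[180,0,-87.5],2)
plan([.518,.1545,.015],[180,0,-87.5],5,([.518,.1545,.17],[180,0,-87.5]))"
```

```text
[0.01, -0.06, 0.13] [0.0, -0.0, -0.06]
[0.01, -0.06, 0.14] [0.01, -0.0, -0.05]
end [0.5178 0.1547 0.1693] [-1.7999e+02 -2.0000e-02 -8.7510e+01]
[0.0, -0.0, 0.21] [0.0, 0.0, 0.0]
[0.0, -0.0, 0.21] [0.0, 0.0, 0.0]
[0.0, -0.0, 0.2] [0.0, 0.0, 0.0]
[0.0, -0.0, 0.21] [0.0, 0.0, 0.0]
[0.0, -0.0, 0.2] [0.0, 0.0, 0.0]
end [0.518  0.1545 0.0155] [180.    0.  -87.5]
```

Request:
play_rows(rows=[{"slide":[0.01,-0.06,0.13],"delta_rot":[0,0,-0.06],"fingers":1},{"slide":[0.01,-0.06,0.14],"delta_rot":[0,0,-0.05],"fingers":1},{"slide":[0,0,0.21],"delta_rot":[0,0,0],"fingers":1},{"slide":[0,0,0.21],"delta_rot":[0,0,0],"fingers":1},{"slide":[0,0,0.2],"delta_rot":[0,0,0],"fingers":1},{"slide":[0,0,0.21],"delta_rot":[0,0,0],"fingers":1},{"slide":[0,0,0.19],"delta_rot":[0,0,0],"fingers":1}])

```text
time_s: 3.32
tcp_pos: [0.5181, 0.154, 0.016]
eef_rot: [-180.0, 0.0, -87.6]
contact_force: [-0.8, 1.2, -0.6]
gripper_width: 0.0876
gripper_force: 0.0
```

Request:
play_rows(rows=[{"slide":[0,0,0],"delta_rot":[0,0,0],"fingers":-1},{"slide":[0,0,0],"delta_rot":[0,0,0],"fingers":-1},{"slide":[0,0,0],"delta_rot":[0,0,0],"fingers":-1},{"slide":[0,0,0],"delta_rot":[0,0,0],"fingers":-1},{"slide":[0,0,0],"delta_rot":[0,0,0],"fingers":-1},{"slide":[0,0,0],"delta_rot":[0,0,0],"fingers":-1}], squeeze=30)

```text
time_s: 4.08
tcp_pos: [0.5183, 0.1554, 0.0168]
eef_rot: [-180.0, 0.0, -87.5]
contact_force: [-0.4, -0.4, -0.0]
gripper_width: 0.033
gripper_force: 0.0
```

Request:
play_rows(rows=[{"slide":[0,0,0],"delta_rot":[0,0,0],"fingers":-1},{"slide":[0,0,0],"delta_rot":[0,0,0],"fingers":-1},{"slide":[0,0,0],"delta_rot":[0,0,0],"fingers":-1},{"slide":[0,0,-0.1],"delta_rot":[0,0,0],"fingers":-1},{"slide":[0,0,-0.2],"delta_rot":[0,0,0],"fingers":-1},{"slide":[0,0,-0.3],"delta_rot":[0,0,0],"fingers":-1},{"slide":[0,0,-0.3],"delta_rot":[0,0,0],"fingers":-1},{"slide":[0,0,-0.2],"delta_rot":[0,0,0],"fingers":-1}])

```text
time_s: 5.08
tcp_pos: [0.5186, 0.1554, 0.1847]
eef_rot: [-179.9, 0.1, -87.5]
contact_force: [1.3, -0.3, -3.8]
gripper_width: 0.0202
gripper_force: 30.0
```

```bash
python3 -c "
from h import *
plan([.55,-.06,.2],[180,0,-80.6],6)"
```

```text
[0.24, -0.02, -0.02] [-0.0, 0.0, -0.25]
[0.24, -0.02, -0.02] [-0.01, 0.0, -0.25]
[0.24, -0.02, -0.02] [-0.01, 0.0, -0.25]
[0.24, -0.01, -0.01] [-0.0, 0.01, -0.25]
[0.24, -0.0, -0.02] [-0.01, 0.0, -0.25]
[0.25, -0.0, -0.01] [-0.0, 0.01, -0.25]
end [ 0.5495 -0.0603  0.1995] [-1.80e+02 -2.00e-02 -8.06e+01]
```

Request:
play_rows(rows=[{"slide":[0.24,-0.02,-0.02],"delta_rot":[0,0,-0.25],"fingers":-1},{"slide":[0.24,-0.02,-0.02],"delta_rot":[0,0,-0.25],"fingers":-1},{"slide":[0.24,-0.02,-0.02],"delta_rot":[0,0,-0.25],"fingers":-1},{"slide":[0.24,-0.01,-0.01],"delta_rot":[0,0,-0.25],"fingers":-1},{"slide":[0.24,0,-0.02],"delta_rot":[0,0,-0.25],"fingers":-1},{"slide":[0.25,0,-0.01],"delta_rot":[0,0,-0.25],"fingers":-1},{"slide":[0,0,0],"delta_rot":[0,0,0],"fingers":-1},{"slide":[0,0,0],"delta_rot":[0,0,0],"fingers":-1}])

```text
time_s: 6.08
tcp_pos: [0.5489, -0.0605, 0.1969]
eef_rot: [180.0, 0.0, -80.7]
contact_force: [0.5, 0.9, -2.8]
gripper_width: 0.0197
gripper_force: 30.0
```

```bash
python3 - <<'E'
from h import *
c=cap('wrist');save('w2',c);cv2.imwrite('pics/w2.png',c['image']);s=r.get_state();print(s['time_s'],s['tcp_pos'],s['eef_rot'],s['joints'],s['gripper_width'])
E
```

```text
6.125 [ 0.54889953 -0.06009902  0.19682663] [-1.79999756e+02  1.52634728e-02 -8.06126192e+01] [ 1.40658321e+01  1.02970836e+01 -1.74436089e+01 -1.71659461e-02
 -6.22578208e+01 -4.67046091e+00] 0.019927886545198257
```

View pics/w2.png

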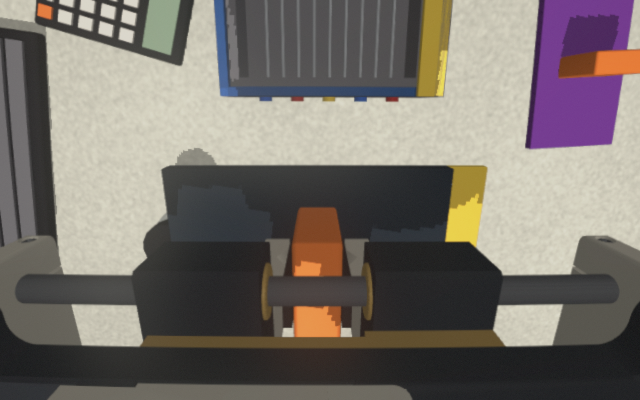

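Request:
play_rows(rows=[{"slide":[0.22,0,-0.2],"delta_rot":[0,0,0],"fingers":-1},{"slide":[0.22,0,-0.2],"delta_rot":[0,0,0],"fingers":-1},{"slide":[0,0,0],"delta_rot":[0,0,0],"fingers":-1},{"slide":[0,0,0],"delta_rot":[0,0,0],"fingers":-1}])

```text
time_s: 6.62
tcp_pos: [0.5595, -0.1246, 0.256]
eef_rot: [180.0, 0.0, -80.6]
contact_force: [-0.0, 0.4, -4.1]
gripper_width: 0.0197
gripper_force: 30.0
```

```bash
python3 - <<'E'
from h import *
c=cap('wrist');save('w3',c);cv2.imwrite('pics/w3.png',cv2.resize(c['image'][0:230,130:530],(800,460),interpolation=cv2.INTER_CUBIC));s=r.get_state();print(s['time_s'],s['tcp_pos'],s['eef_rot'])
E
```

```text
6.675 [ 0.55931554 -0.12448263  0.25566673] [ 1.79918283e+02  4.14539192e-02 -8.05616150e+01]
```

View pics/w3.png

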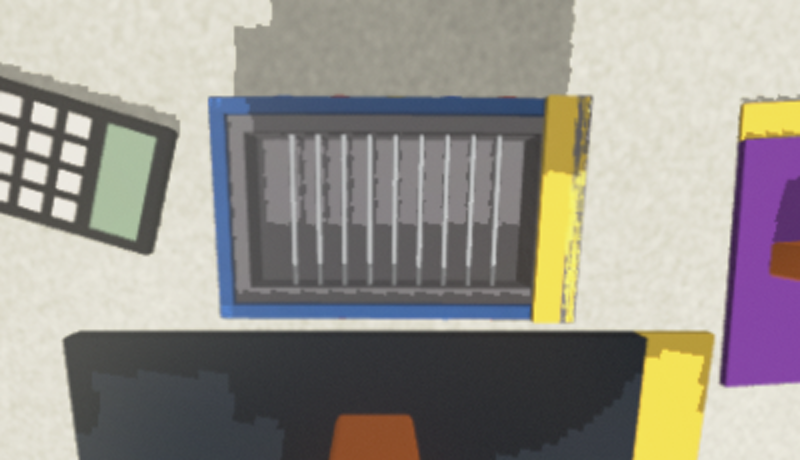

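```bash
python3 - <<'E'
from h import *
from scipy.optimize import least_squares
c=load('w3')
px=lambda x,y:(x/2+130,y/2)
obs=[((209,98),(95,-56,8)),((221,318),(95,56,8)),((547,96),(-73,-56,17)),((533,322),(-73,56,17)),((228,115),(87,-48,8)),((236,305),(87,48,8))]
def P(p,l):
    a,s=np.cos(p[2]),np.sin(p[2]); l=np.array(l)/1000
    return [p[0]+a*l[0]-s*l[1],p[1]+s*l[0]+a*l[1],l[2]+.05]
f=lambda p:np.concatenate([proj(c,P(p,l))[0]-px(*q) for q,l in obs])
q=least_squares(f,[.56,-.196,.16],loss='soft_l1');print(q.x[:2],np.degrees(q.x[2]),f(q.x).reshape(-1,2).round(1).tolist())
for o,l in obs:print(l,onz(c,px(*o),.05+l[2]/1000).round(4))
s=r.get_state();T=Ro.from_euler('xyz',s['eef_rot'],degrees=True);tp=np.array(s['tcp_pos'])
print(tp)
for n,o,dz in(('tipbot',(713,333),.0165),('joint top',(645,345),.0065),('joint bot',(638,333),.0165),('far bot',(80,332),.0165),('far top',(65,345),.0065)):
    print(n,(T.inv().apply(onz(c,px(*o),tp[2]-dz)-tp)*1000).round(1))
E
```

```text
[ 0.55905161 -0.19869327] 9.245412289855084 [[-0.4, -0.5], [0.1, 1.0], [1.7, -0.3], [0.8, 0.9], [-1.5, -0.4], [-0.5, 0.2]]
(95, -56, 8) [ 0.6614 -0.2383  0.058 ]
(95, 56, 8) [ 0.644  -0.1292  0.058 ]
(-73, -56, 17) [ 0.4975 -0.2651  0.067 ]
(-73, 56, 17) [ 0.4791 -0.156   0.067 ]
(87, -48, 8) [ 0.6511 -0.2319  0.058 ]
(87, 48, 8) [ 0.6367 -0.1376  0.058 ]
[ 0.55931554 -0.12448263  0.25566673]
tipbot [44.6 91.1 16.6]
joint top [43.4 68.8  6.6]
joint bot [44.6 70.7 16.6]
far bot [ 44.9 -79.1  16.4]
far top [ 43.5 -78.8   6.4]
```

```bash
cat >> h.py <<'E'
C=np.array([.5595,-.199,.05]);YAW=9.3;GX,GZ=.0905,.0165
M=np.array([[0,-1,0],[-1,0,0],[0,0,-1.]])
def goal(x,z,th,y=0):
    """tip's bottom edge at x,y,z mm in the seat frame, tilt th"""
    Rc=Ro.from_euler('z',YAW,degrees=True)*Ro.from_rotvec([0,-th,0])
    tip=C+Ro.from_euler('z',YAW,degrees=True).apply(np.array([x,y,z])/1000)
    return tip+Rc.apply([GX,0,GZ]),(Rc*Ro.from_matrix(M)).as_euler('xyz',degrees=True)
def where():
    s=r.get_state();Rt=Ro.from_euler('xyz',s['eef_rot'],degrees=True);Rc=Rt*Ro.from_matrix(M).inv()
    tip=np.array(s['tcp_pos'])-Rc.apply([GX,0,GZ]);l=Ro.from_euler('z',-YAW,degrees=True).apply(tip-C)*1000
    v=Rc.apply([1,0,0]);print('t',s['time_s'],'tip',l.round(1),'tilt',round(float(np.arcsin(v[2])),3),'yawerr',round(float(np.degrees(np.arctan2(v[1],v[0]))-YAW),2),'F',np.round(s['contact_force'],1),'M',np.round(s['moment'],2),'w',round(s['gripper_width'],4))
E
python3 -c "
from h import *
where()
g=goal(-62,28,.2);print(g)
plan(*g,6)"
```

```text
t 6.675 tip [-78.7  73.4 189.3] tilt -0.001 yawerr 0.14 F [ 0.5 -0.3 -2.9] M [0.06 0.17 0.03] w 0.0199
(array([ 0.58261017, -0.19521556,  0.11215067]), array([-168.5408441,    0.       ,  -80.7      ]))
[0.08, -0.01, 0.16] [0.42, 0.0, 0.0]
[0.08, -0.01, 0.16] [0.42, 0.0, 0.01]
[0.08, -0.0, 0.16] [0.42, 0.0, 0.0]
[0.08, 0.0, 0.16] [0.42, 0.0, 0.01]
[0.09, 0.01, 0.16] [0.42, 0.01, 0.0]
[0.08, 0.01, 0.16] [0.42, 0.0, 0.01]
end [ 0.583  -0.195   0.1119] [-1.6853e+02  1.0000e-02 -8.0700e+01]
```

Request:
play_rows(rows=[{"slide":[0.08,-0.01,0.16],"delta_rot":[0.42,0,0],"fingers":-1},{"slide":[0.08,-0.01,0.16],"delta_rot":[0.42,0,0.01],"fingers":-1},{"slide":[0.08,0,0.16],"delta_rot":[0.42,0,0],"fingers":-1},{"slide":[0.08,0,0.16],"delta_rot":[0.42,0,0.01],"fingers":-1},{"slide":[0.09,0.01,0.16],"delta_rot":[0.42,0.01,0],"fingers":-1},{"slide":[0.08,0.01,0.16],"delta_rot":[0.42,0,0.01],"fingers":-1},{"slide":[0,0,0],"delta_rot":[0,0,0],"fingers":-1},{"slide":[0,0,0],"delta_rot":[0,0,0],"fingers":-1}])

```text
time_s: 7.68
tcp_pos: [0.5841, -0.1954, 0.1132]
eef_rot: [-168.5, -0.0, -80.7]
contact_force: [0.3, 0.1, -2.6]
gripper_width: 0.0199
gripper_force: 30.0
```

```bash
python3 - <<'E'
from h import *
where()
c=cap('wrist');save('w4',c);b=cap('side');save('b4',b);a=cap('scene');save('a4',a)
f=lambda im,x,y,w,h,W,H:cv2.resize(im[y:y+h,x:x+w],(W,H),interpolation=cv2.INTER_CUBIC)
cv2.imwrite('pics/d.png',np.vstack([f(c['image'],120,100,400,150,800,300),np.hstack([f(b['image'],280,120,120,90,400,300),f(a['image'],210,165,100,75,400,300)])]))
E
```

```text
t 7.675 tip [-60.5  -0.5  29. ] tilt 0.201 yawerr 0.02 F [ 0.3  0.1 -2.6] M [-0.11  0.86 -0.  ] w 0.0199
```

View pics/d.png

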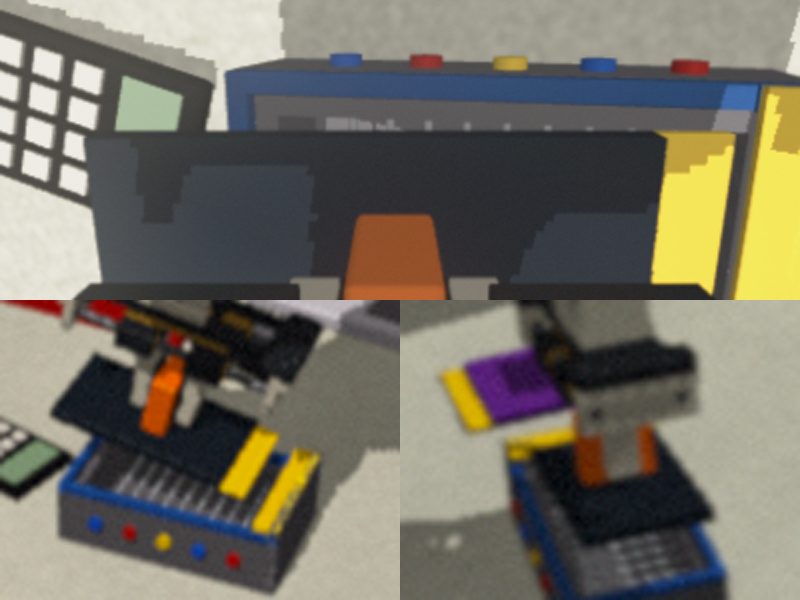

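```bash
python3 - <<'E'
from h import *
c=load('w4');px=lambda x,y:(x/2+120,y/2+100)
L=lambda X:(Ro.from_euler('z',-YAW,degrees=True).apply(X-C)*1000).round(1)
for n,q,z in(('rimL',(253,97),.058),('rimR',(748,110),.058),('rimOuterL',(228,73),.058),('outerM',(500,80),.058),('tipcorner',(735,133),.079),('tipbotR2',(718,285),.083),('lipedge',(762,86),.067),('lipedge2',(735,299),.067),('jointcorner',(665,140),.050+.029+.0138)):print(n,L(onz(c,px(*q),z)))
a=load('b4')
s=lambda x,y:(280+x*.3,120+(y-300)*.3)
for n,q,z in(('side tip -y',(278,437),.084),('tip +y',(240,497),.084),('lip free -y',(292,448),.067),('lip free+y',(258,527),.067)):print(n,L(onz(a,s(*q),z)))
E
```

```text
rimL [ 84.5 -47.9   8. ]
rimR [-70.6 -48.5   8. ]
rimOuterL [ 93.  -55.7   8. ]
outerM [  2.4 -55.3   8. ]
tipcorner [-61.7 -45.1  29. ]
tipbotR2 [-62.   -2.7  33. ]
lipedge [-70.6 -56.6  17. ]
lipedge2 [-72.3   8.   17. ]
jointcorner [-41.3 -45.   42.8]
side tip -y [-62.3 -37.   34. ]
tip +y [-60.   50.3  34. ]
lip free -y [-71.5 -49.5  17. ]
lip free+y [-79.2  60.   17. ]
```

```bash
python3 -c "
from h import *
g=goal(-61,4,.2,-.1);plan(*g,4)
plan(*goal(-61,2,.2,-.1),1,g)
plan(*goal(-80,2,.2,-.1),5,goal(-61,2,.2,-.1))"
```

```text
[-0.0, 0.01, 0.04] [-0.01, -0.0, 0.0]
[-0.0, 0.01, 0.04] [-0.01, -0.0, 0.0]
[-0.0, 0.01, 0.04] [-0.01, -0.01, 0.0]
[-0.0, 0.01, 0.05] [-0.01, -0.0, 0.01]
end [ 0.5839 -0.1956  0.0878] [-168.56   -0.    -80.72]
[0.0, 0.0, 0.01] [0.0, 0.0, 0.0]
end [ 0.5839 -0.1951  0.0867] [-168.54   -0.    -80.7 ]
[0.0, 0.02, -0.01] [0.0, 0.0, 0.0]
[0.0, 0.03, -0.0] [-0.0, -0.0, -0.0]
[-0.0, 0.02, -0.01] [-0.0, -0.0, -0.0]
[0.0, 0.03, -0.0] [-0.0, -0.0, -0.0]
[-0.0, 0.02, -0.01] [-0.0, -0.0, -0.0]
end [ 0.5653 -0.1981  0.087 ] [-168.54   -0.    -80.7 ]
```

Request:
play_rows(rows=[{"slide":[0,0.008,0.042],"delta_rot":[0,0,0],"fingers":-1},{"slide":[0,0.008,0.042],"delta_rot":[0,0,0],"fingers":-1},{"slide":[0,0.008,0.042],"delta_rot":[0,0,0],"fingers":-1},{"slide":[0,0.008,0.04],"delta_rot":[0,0,0],"fingers":-1},{"slide":[0,0,0.01],"delta_rot":[0,0,0],"fingers":-1},{"slide":[0,0,0],"delta_rot":[0,0,0],"fingers":-1}])

```text
time_s: 8.57
tcp_pos: [0.5845, -0.1961, 0.0859]
eef_rot: [-168.5, -0.0, -80.7]
contact_force: [-0.7, 0.9, -2.5]
gripper_width: 0.0199
gripper_force: 30.0
```

```bash
python3 -c "
from h import *
where()"
```

```text
t 8.575 tip [-60.2  -1.1   1.7] tilt 0.201 yawerr -0.04 F [-0.7  0.9 -2.5] M [-0.11  0.95  0.  ] w 0.0199
```

Request:
play_rows(rows=[{"slide":[-0.004,0.026,-0.005],"delta_rot":[0,0,0],"fingers":-1},{"slide":[0,0.026,-0.005],"delta_rot":[0,0,0],"fingers":-1},{"slide":[0,0.026,-0.005],"delta_rot":[0,0,0],"fingers":-1},{"slide":[0,0.026,-0.005],"delta_rot":[0,0,0],"fingers":-1},{"slide":[0,0.026,-0.005],"delta_rot":[0,0,0],"fingers":-1},{"slide":[0,0,0],"delta_rot":[0,0,0],"fingers":-1}])

```text
time_s: 9.32
tcp_pos: [0.5645, -0.1987, 0.0859]
eef_rot: [-168.5, -0.0, -80.8]
contact_force: [0.4, 0.7, -2.8]
gripper_width: 0.0203
gripper_force: 30.0
```

```bash
python3 -c "
from h import *
where()"
```

```text
t 9.325 tip [-80.4  -0.4   1.6] tilt 0.202 yawerr -0.05 F [ 0.4  0.7 -2.8] M [-0.12  0.98  0.02] w 0.0203
```

Request:
play_rows(rows=[{"slide":[0,0.013,-0.0027],"delta_rot":[0,0,0],"fingers":-1},{"slide":[0,0.013,-0.0027],"delta_rot":[0,0,0],"fingers":-1},{"slide":[0,0.01,-0.002],"delta_rot":[0,0,0],"fingers":-1},{"slide":[0,0,0],"delta_rot":[0,0,0],"fingers":-1}])

```text
time_s: 9.82
tcp_pos: [0.5593, -0.1995, 0.0859]
eef_rot: [-168.4, -0.0, -80.7]
contact_force: [-0.7, 0.1, -2.8]
gripper_width: 0.0195
gripper_force: 30.0
```

```bash
python3 -c "
from h import *
where()"
```

```text
t 9.825 tip [-85.6  -0.4   1.6] tilt 0.202 yawerr -0.04 F [-0.7  0.1 -2.8] M [-0.06  0.95 -0.  ] w 0.0195
```

Request:
play_rows(rows=[{"slide":[0,0.0065,-0.0013],"delta_rot":[0,0,0],"fingers":-1},{"slide":[0,0.0065,-0.0013],"delta_rot":[0,0,0],"fingers":-1},{"slide":[0,0,0],"delta_rot":[0,0,0],"fingers":-1}])

```text
time_s: 10.2
tcp_pos: [0.5588, -0.1997, 0.0864]
eef_rot: [-168.3, -0.1, -80.7]
contact_force: [4.9, 1.5, -6.1]
gripper_width: 0.0197
gripper_force: 30.0
```

```bash
python3 -c "
from h import *
where()"
```

```text
t 10.2 tip [-86.   -0.6   1.9] tilt 0.204 yawerr -0.03 F [ 4.9  1.5 -6.1] M [ 0.37 -1.06 -0.1 ] w 0.0197
```

Request:
play_rows(rows=[{"slide":[0,-0.013,0.0026],"delta_rot":[0,0,0],"fingers":-1},{"slide":[0,-0.0095,0.002],"delta_rot":[0,0,0],"fingers":-1},{"slide":[0,0,0],"delta_rot":[0,0,0],"fingers":-1}])

```text
time_s: 10.58
tcp_pos: [0.5603, -0.1993, 0.0856]
eef_rot: [-168.5, -0.0, -80.7]
contact_force: [0.7, -0.4, -2.7]
gripper_width: 0.02
gripper_force: 30.0
```

```bash
python3 -c "
from h import *
where()
s=None
for i in range(8):
    t=.2*(1-(i+1)/8);g=goal(-84.2,1.6-.1*(i+1)*.7,t,-.4);plan(*g,1,s,4);s=g"
```

```text
t 10.575 tip [-84.7  -0.3   1.4] tilt 0.2 yawerr -0.04 F [ 0.7 -0.4 -2.7] M [-0.09  1.03 -0.03] w 0.02
[0.0, -0.0061, 0.015] [-0.3181, -0.0053, -0.0092]
end [ 0.5616 -0.1991  0.0835] [-169.97    0.    -80.7 ]
[0.0, -0.0025, 0.0156] [-0.3125, 0.0, 0.0]
end [ 0.5623 -0.1989  0.0813] [-171.41   -0.    -80.7 ]
[-0.0, -0.0025, 0.0156] [-0.3125, -0.0, 0.0]
end [ 0.5631 -0.1988  0.079 ] [-172.84    0.    -80.7 ]
[-0.0, -0.0025, 0.0156] [-0.3125, 0.0, 0.0]
end [ 0.5637 -0.1987  0.0768] [-174.27    0.    -80.7 ]
[0.0, -0.0025, 0.0156] [-0.3125, -0.0, 0.0]
end [ 0.5643 -0.1986  0.0745] [-175.7   -0.   -80.7]
[-0.0, -0.0025, 0.0156] [-0.3125, -0.0, -0.0]
end [ 0.5649 -0.1985  0.0722] [-177.14    0.    -80.7 ]
[0.0, -0.0025, 0.0156] [-0.3125, 0.0, 0.0]
end [ 0.5653 -0.1984  0.0699] [-178.57    0.    -80.7 ]
[-0.0, -0.0025, 0.0156] [-0.3125, 0.0, 0.0]
end [ 0.5658 -0.1984  0.0675] [-180.     0.   -80.7]
```

Request:
play_rows(rows=[{"slide":[0,-0.005,0.015],"delta_rot":[-0.31,0,0],"fingers":-1},{"slide":[0,-0.0025,0.0156],"delta_rot":[-0.31,0,0],"fingers":-1},{"slide":[0,-0.0025,0.0156],"delta_rot":[-0.31,0,0],"fingers":-1},{"slide":[0,-0.0025,0.0156],"delta_rot":[-0.31,0,0],"fingers":-1},{"slide":[0,-0.0025,0.0156],"delta_rot":[-0.31,0,0],"fingers":-1},{"slide":[0,-0.0025,0.0156],"delta_rot":[-0.31,0,0],"fingers":-1},{"slide":[0,0,0],"delta_rot":[0,0,0],"fingers":-1}])

```text
time_s: 11.45
tcp_pos: [0.5655, -0.1984, 0.072]
eef_rot: [-177.0, -0.0, -80.7]
contact_force: [0.5, -0.0, -2.8]
gripper_width: 0.0199
gripper_force: 30.0
```

```bash
python3 -c "
from h import *
where()
plan(*goal(-84.2,.8,.0,-.3),4,None,4)"
```

```text
t 11.45 tip [-83.5  -0.4   0.8] tilt 0.052 yawerr -0.03 F [ 0.5 -0.  -2.8] M [-0.03  0.35  0.01] w 0.0199
[-0.0002, -0.0001, 0.0078] [-0.1619, -0.0015, -0.0016]
[-0.0002, -0.0002, 0.0078] [-0.1619, -0.0014, -0.0016]
[-0.0002, -0.0002, 0.0079] [-0.1619, -0.0015, -0.0017]
[-0.0002, -0.0004, 0.0078] [-0.1619, -0.0014, -0.0016]
end [ 0.5658 -0.1983  0.0673] [180.   -0.  -80.7]
```

Request:
play_rows(rows=[{"slide":[0,0.001,0.0078],"delta_rot":[-0.16,0,0],"fingers":-1},{"slide":[0,0.001,0.0078],"delta_rot":[-0.16,0,0],"fingers":-1},{"slide":[0,0.001,0.0078],"delta_rot":[-0.16,0,0],"fingers":-1},{"slide":[0,0,0.0078],"delta_rot":[-0.16,0,0],"fingers":-1},{"slide":[0,0,0],"delta_rot":[0,0,0],"fingers":-1}])

```text
time_s: 12.08
tcp_pos: [0.5651, -0.1985, 0.0675]
eef_rot: [-179.9, -0.0, -80.7]
contact_force: [0.0, 0.0, -3.1]
gripper_width: 0.0199
gripper_force: 30.0
```

```bash
python3 -c "
from h import *
where()"
```

```text
t 12.075 tip [-84.9  -0.4   0.9] tilt 0.001 yawerr -0.04 F [ 0.   0.  -3.1] M [-0.01  0.13 -0.04] w 0.0199
```

Request:
play_rows(rows=[{"slide":[0,0,0.003],"delta_rot":[0,0,0],"fingers":-1},{"slide":[0,0,0.003],"delta_rot":[0,0,0],"fingers":-1},{"slide":[0,0,0.003],"delta_rot":[0,0,0],"fingers":-1},{"slide":[0,0,0],"delta_rot":[0,0,0],"fingers":-1}])

```text
time_s: 12.58
tcp_pos: [0.5649, -0.1986, 0.0666]
eef_rot: [-179.9, -0.0, -80.7]
contact_force: [0.7, 1.4, -0.6]
gripper_width: 0.0198
gripper_force: 30.0
```

```bash
python3 -c "
from h import *
where()"
```

```text
t 12.575 tip [-85.1  -0.4  -0. ] tilt 0.002 yawerr -0.04 F [ 0.7  1.4 -0.6] M [ 0.14  0.55 -0.  ] w 0.0198
```

Request:
play_rows(rows=[{"slide":[0,0,0.003],"delta_rot":[-0.02,0,0],"fingers":-1},{"slide":[0,0,0.003],"delta_rot":[0,0,0],"fingers":-1},{"slide":[0,0,0],"delta_rot":[0,0,0],"fingers":-1}])

```text
time_s: 12.95
tcp_pos: [0.5649, -0.1986, 0.0665]
eef_rot: [-180.0, -0.0, -80.7]
contact_force: [-4.4, 2.1, 9.0]
gripper_width: 0.0202
gripper_force: 30.0
```

```bash
python3 - <<'E'
from h import *
where()
b=cap('side');save('b5',b);a=cap('scene');save('a5',a);c=cap('wrist')
f=lambda im,x,y,w,h,W,H:cv2.resize(im[y:y+h,x:x+w],(W,H),interpolation=cv2.INTER_CUBIC)
cv2.imwrite('pics/e.png',np.vstack([f(c['image'],120,100,400,150,800,300),np.hstack([f(b['image'],285,130,100,75,400,300),f(a['image'],215,180,88,66,400,300)])]))
E
```

```text
t 12.95 tip [-85.1  -0.5   0. ] tilt 0.0 yawerr -0.03 F [-4.4  2.1  9. ] M [ 0.8   1.57 -0.08] w 0.0202
```

View pics/e.png

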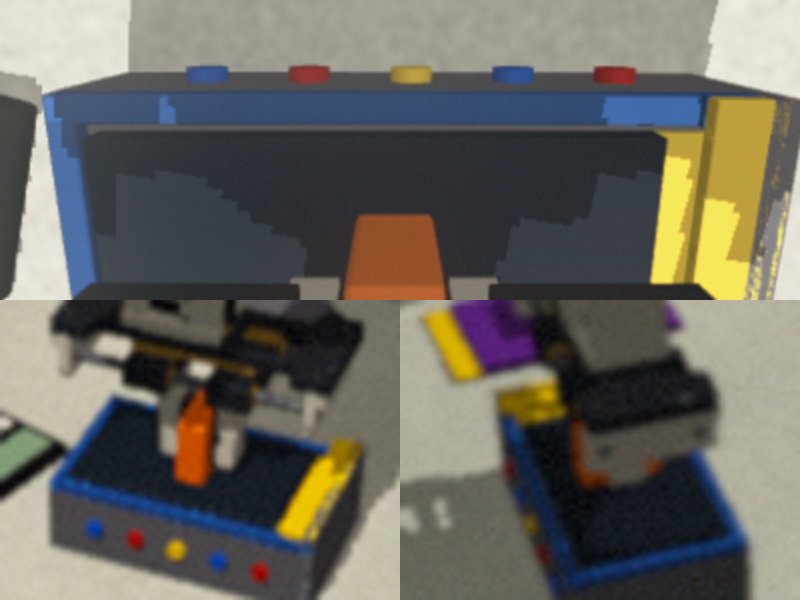

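The cover lies flat inside the rims with the tongue under the lip, and contact is about 12 N. Releasing now.

Request:
play_rows(rows=[{"slide":[0,0,-0.002],"delta_rot":[0,0,0],"fingers":-1},{"slide":[0,0,0],"delta_rot":[0,0,0],"fingers":0.1},{"slide":[0,0,0],"delta_rot":[0,0,0],"fingers":0.1},{"slide":[0,0,0],"delta_rot":[0,0,0],"fingers":0.1},{"slide":[0,0,0],"delta_rot":[0,0,0],"fingers":0.1},{"slide":[0,0,0],"delta_rot":[0,0,0],"fingers":0.1}])

```text
time_s: 13.85
tcp_pos: [0.565, -0.1986, 0.0657]
eef_rot: [180.0, -0.0, -80.7]
contact_force: [-0.4, -0.7, 0.3]
gripper_width: 0.0481
gripper_force: 0.0
```

Request:
play_rows(rows=[{"slide":[0,0,-0.08],"delta_rot":[0,0,0],"fingers":0.1},{"slide":[0,0,-0.16],"delta_rot":[0,0,0],"fingers":0.1},{"slide":[0,0,-0.25],"delta_rot":[0,0,0],"fingers":0.1},{"slide":[0,0,-0.3],"delta_rot":[0,0,0],"fingers":0.1},{"slide":[0.1,0,-0.2],"delta_rot":[0,0,0],"fingers":0.1},{"slide":[-0.1,0,0],"delta_rot":[0,0,0],"fingers":0.1},{"slide":[0,0,0],"delta_rot":[0,0,0],"fingers":0.1}])

```text
time_s: 14.72
tcp_pos: [0.5645, -0.1976, 0.2146]
eef_rot: [-180.0, -0.0, -80.7]
contact_force: [0.3, 0.3, -0.0]
gripper_width: 0.0484
gripper_force: 0.0
```

```bash
python3 - <<'E'
from h import *
where()
b=cap('side');a=cap('scene');c=cap('wrist')
f=lambda im,x,y,w,h,W,H:cv2.resize(im[y:y+h,x:x+w],(W,H),interpolation=cv2.INTER_CUBIC)
cv2.imwrite('pics/f.png',np.vstack([f(c['image'],120,100,400,150,800,300),np.hstack([f(b['image'],285,130,100,75,400,300),f(a['image'],215,180,88,66,400,300)])]))
E
```

```text
t 14.725 tip [-85.4   0.6 148. ] tilt 0.0 yawerr -0.02 F [ 0.3  0.3 -0. ] M [-0.04  0.1   0.02] w 0.0484
```

View pics/f.png

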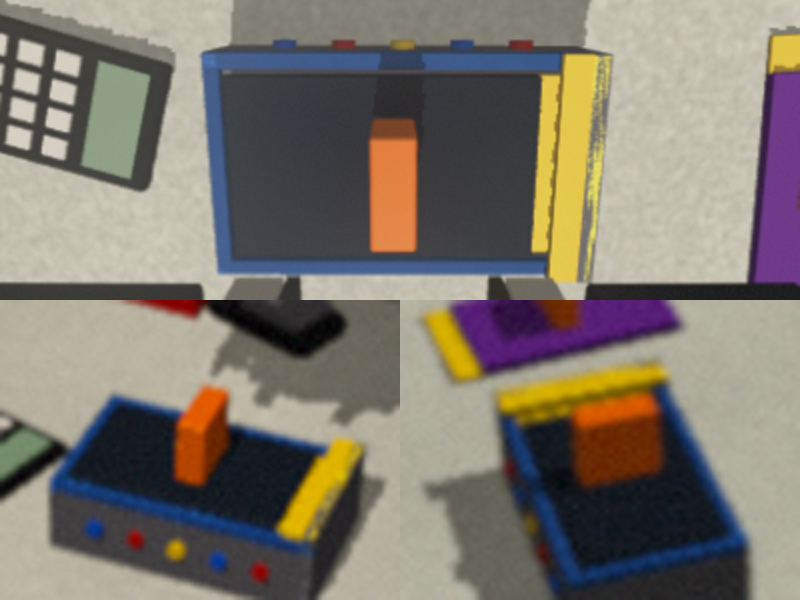

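The cover is home, flat and level inside the rims with the tongue under the lip. The gripper is clear of everything.

```bash
python3 -c "
from plant import r
print(r.close_job())"
```

```text
the job is handed in; nothing more can be done
None
```

The dark cover is on the chamber, lying flat inside the rims with its tongue under the lip; I let go of it, moved the gripper clear without touching the other things on the bench, and handed the job in at about 15 s.

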